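# Change the blown fuse of the balancer's isolator

## Robot

A 6-joint arm with a two-finger parallel gripper is mounted at the origin on a cart in front of the work surface, level with it; the furniture and walls round the work are solid. World frame = base frame: x ahead of the robot, y to its left, z up, the work surface at z = 0. Lengths are in m, angles in rad, forces in N, time in s.
With the tool pointing down it reaches from about 0.35 to 0.775 m from the base axis. Payload 7.3 kg.
Tool frame: the origin (TCP) lies at the centre of the arm's flange, where the gripper is bolted on; the fingertips stand 178 mm ahead of it and the grasp point (between the pads) lies 159 mm ahead of it; z points along the fingers, y is the line along which they close (so a half turn about z gives the same grasp; the last joint's range is limited). The gripper opens to 92 mm and grips with 3 to 60 N. Pads are 19 mm wide; open, the fingers measure 130 mm over their backs; the gripper's body (75 mm by 190 mm) begins 47 mm behind the grasp point.
Start: joints at [-1.309, 0.342, 1.524, -0, 1.275, -0.146], TCP at [0.208, -0.482, 0.405] pointing down, gripper open.
Joint ranges: [-2.53, 2.53], [-0.77, 2.02], [0.04, 2.7], [-1, 4.14], [0.28, 2.66], [-3.11, 3.11]. Speed limits (rad/s): [2.57, 2.57, 3.14, 3.14, 3.14, 3.14].

## Interface

Orientations are given as [roll, pitch, yaw] about the fixed x, y, z axes, in that order (R = Rz(yaw) Ry(pitch) Rx(roll)).
In Python, from cell import robot gives the robot as it stands.
- The arm moves only by the shell command python3 drive.py 'ROWS' [OPENING] [FORCE]. ROWS is a JSON list of rows, 1 to 8 of them, each of 6 numbers: dx, dy, dz in m, then a rotation vector rx, ry, rz in rad; each row shifts and turns the commanded pose from where the row before left it, along the tool's axes as they then stand; what a row does not reach is not made up. A row lasts 1/12 s, in which the tool goes at most 0.0417 m and 0.125 rad, less where a joint would pass 70% of its speed; a pose out of reach is approached as far as the arm can. OPENING is the finger opening in m, set as the command begins (- or left out keeps the last). The fingers move at their own pace and stop on an object; FORCE is the grip in N (left out, the last holds). Time passes only in rows, so rows that do not move let the fingers close. It prints the time, the measured TCP pose, the force, the opening and the grip force at its end.
- robot.observe(): the state, without advancing time (a new reading comes with each control period).
- robot.read_camera(name): name is "scene" or "top" or "wrist"; returns a dict with "image" (420x560x3 uint8, red, green, blue), "fx", "fy", "cx", "cy" (pixels), "pose" (4x4, takes a point from camera to world coordinates). Camera axes: x right, y down, z forward; pixel columns grow to the right and rows downward; lengths in m; the calibration is good to about 2 mm. A picture is of the moment at which its call begins. There is no depth.
- robot.hand_in(): hands the job in; it is judged then, once.
The state is a dict: "time": time; "qpos": joint angles; "qvel": joint speeds; "joint_efforts": joint torques, N m; "tool_pos": TCP position; "tool_rot": TCP orientation; "contact_force": force on the tool from outside, world axes, zero at the start; "torque": the same for the moment, N m; "opening": finger opening in m; "grip_force": force on a finger pad.
Only numpy, scipy, OpenCV 4.12 (cv2) and the standard library are available. Lean on these libraries where they do the work, as an engineer would, in place of code of your own. Each camera call takes 0.05 s, during which the arm holds its last target. There are 200 camera calls.

## Task

The balancer's fuse has blown. Switch the isolator off, pull the blown fuse out of its spring clips and put it in the scrap tray; then take the spare of the same length from the wooden rack, lay it across the mouths of both clips and let go of it, press it down until both ends have snapped fully home, and only then switch the isolator on again. Do not touch any fuse while the isolator is on, and leave the short fuse and the other things where they are.

Things in the scene. Friction and masses are not known exactly. Their poses are not given: they have to be found in the camera images.
- fuse_unit: Fused isolator, fixed: grey plate 120 mm (x) by 270 mm (y), 6 mm thick; origin at the centre of its underside, on the work surface; z up. The fuse lies along y at x = 0, middle at y = -40 mm, in two steel spring clips on black blocks 21.5 mm high. Between the blocks (within 38 mm of the fuse's middle) only the plate is below, so fingers fit beside the fuse. At y = +92 mm stands the lever switch.
- fuse_seat (a point): Middle of the fuse's axis when home in the clips, 34 mm above the work surface, the fuse resting on the clip floors; axes as fuse_unit's (fuse along y). Flared end stops stand 2 mm beyond each end of the fuse. Pulling a fuse straight up out of the clips takes about 10 to 15 N.
- isolator (a joint): Angle (rad) of the isolator's black bat-shaped lever in fuse_unit's xz plane; pivot at x = 0, y = 92 mm, z = 40 mm of fuse_unit. 0 = off, leaning 0.45 rad to -x (towards the robot); 0.9 = on, leaning 0.45 rad to +x (away). It starts on, stays where it is left, and yields to 1 to 4 N near its tip. Housing top: 44 mm high, 66 mm (x) by 50 mm (y).
- isolator_tip (a point): Point in the lever's round head (17 mm thick), 48 mm from the pivot, about 83 mm above the work surface when on or off (88 mm halfway). The lever's very end is 7 mm beyond it.
- fuse_old: The blown fuse, home in the clips at the start: a white ceramic tube with a brass cap at each end, 21 mm in diameter, 127 mm long, caps 16 mm long with chamfered ends, 0.11 kg. Origin at its middle on its axis; y along its length; it is free to be turned about y.
- fuse_new: The good spare: same shape and size as the blown fuse (21 mm in diameter, 127 mm long). It lies in one of the rack's two places. Origin at its middle on its axis; y along its length.
- fuse_short: A spare of another rating, same look and diameter (21 mm) but only 76 mm long: not for this unit. It lies in the rack's other place and stays there. Origin at its middle on its axis; y along its length.
- spares_rack: Wooden rack, fixed: foot board 140 mm (x) by 74 mm (y), 8 mm thick, origin at the centre of its underside on the work surface. Two notched combs 8 mm thick stand along x at y = -28 and +28 mm, 33 mm high; a fuse lies along y in the notches at x = +37 mm or x = -37 mm, its axis 32.5 mm above the work surface. Between the combs, fingers fit beside the fuse down to the board.
- scrap_tray: Open dark steel tray, fixed: 180 mm (x) by 110 mm (y), rim 33 mm high, walls 3 mm. Origin at the centre of its underside on the work surface. A rubber plug, a clip-on weight and a valve stem lie stuck in three of its corners, up to 17 mm high and more than 15 mm off its long middle line, which is bare from end to end.
- tray_floor (a point): Centre of the tray's inner floor, 3 mm above the work surface; axes as the tray's.
- core_tool: Bystander: small tool with a red grip and a thin shaft, 107 mm long, 18 mm thick; origin at the centre of its underside.
- lug_nut_1: Bystander: standing lug nut, 21 mm across, 24 mm high; origin at the centre of its underside.
- lug_nut_2: Bystander: another such lug nut.
- clip_mouth (a point): 17 mm above fuse_seat: about where the fuse's middle lies when it rests loose in the clip mouths. Each clip has two sprung upright leaves, 12 mm wide, 54.5 mm from the fuse's middle, their flared tips 52 mm above the work surface and about 24 mm apart, noses 13.5 mm apart below. Pressing down on the fuse's middle with about 10 to 15 N spreads them until it snaps home, 17 mm lower.

How it is judged:
On the way, in this order (a step that is already met when the one before it is completed fails the run):
1. the isolator is switched off (lever over to the robot's side) (value of joint isolator below 0.12 rad), for 0.2 s.
2. the blown fuse lies in the scrap tray, let go of (x of fuse_old in the frame of tray_floor between -0.085 and 0.085 m and y of fuse_old in the frame of tray_floor between -0.05 and 0.05 m and z of fuse_old in the frame of tray_floor below 0.033 m and contact force between the fingers and fuse_old below 0.1 N), for 0.2 s.
3. the long spare lies across the mouths of both clips, let go of, the isolator still off (x of fuse_new in the frame of fuse_seat between -0.006 and 0.006 m and y of fuse_new in the frame of fuse_seat between -0.008 and 0.008 m and z of fuse_new in the frame of fuse_seat between 0.01 and 0.024 m and contact force between the fingers and fuse_new below 0.1 N and value of joint isolator below 0.12 rad), for 0.2 s.
4. the long spare is pressed home in both clips, the isolator still off (x of fuse_new in the frame of fuse_seat between -0.0025 and 0.0025 m and y of fuse_new in the frame of fuse_seat between -0.005 and 0.005 m and z of fuse_new in the frame of fuse_seat between -0.003 and 0.0025 m and angle between the y axis of fuse_new and the y axis of fuse_unit, either way round below 0.04 rad and value of joint isolator below 0.12 rad), for 0.2 s.
At the end, for the whole second after the job is handed in: The isolator is on (within 0.12 rad of its far stop); the long spare is home in both clips (within 2.5 mm sideways and in height, 5 mm lengthways, 0.04 rad); the blown fuse lies at rest in the scrap tray; the short fuse is still in the rack (moved less than 20 mm) (all of step 2 and value of joint isolator above 0.78 rad and x of fuse_new in the frame of fuse_seat between -0.0025 and 0.0025 m and y of fuse_new in the frame of fuse_seat between -0.005 and 0.005 m and z of fuse_new in the frame of fuse_seat between -0.003 and 0.0025 m and angle between the y axis of fuse_new and the y axis of fuse_unit, either way round below 0.04 rad and linear speed of each of fuse_new, fuse_old below 0.02 m/s and distance of fuse_short from where it was at the start of the episode below 0.02 m); the robot touches nothing.
It fails at once if a fuse is touched while the isolator is on (value of joint isolator above 0.3 rad and (contact force between the fingers and fuse_old above 0.5 N or contact force between the fingers and fuse_new above 0.5 N or contact force between the fingers and fuse_short above 0.5 N)).
It fails at once if the short fuse is moved more than 20 mm (distance of fuse_short from where it was at the start of the episode above 0.02 m).
It fails at once if a bystander is moved more than 30 mm (distance of any of core_tool, lug_nut_1, lug_nut_2 from where it was at the start of the episode above 0.03 m).
It also fails if it takes over 67 s, if anything falls off the work surface, if the arm or the gripper's body presses on something with over 40 N, if the wrist force passes 120 N, or if a joint passes its speed limit or range.

## Working session

There is one attempt and no reset: what is moved stays moved. The work goes in short steps, Python scripts to look and compute and a shell command to move; the robot and the scene stay as the last step left them, time stands still between calls to the robot, and variables do not carry over. Pictures are saved under pics/ and viewed, at most 12 in all, crops included, and the job is handed in when it is done.

```bash
ls; mkdir -p pics
python3 - <<'E'
from cell import robot
import cv2,numpy as np
for n in("top","scene"):
    c=robot.read_camera(n); cv2.imwrite(f"pics/{n}0.png",c["image"][:,:,::-1]); print(n,c["fx"],c["fy"],c["cx"],c["cy"]);print(np.round(c["pose"],4).tolist())
s=robot.observe();print(s["time"],s["tool_pos"],s["tool_rot"],s["opening"])
E
```

```text
cell.py
drive.py
pics
top 423.2438094283234 423.2438094283234 283.9304408958775 207.4681812427654
[[0.0155, -0.9954, 0.0945, 0.4572], [-0.9997, -0.0135, 0.022, -0.0181], [-0.0206, -0.0948, -0.9953, 1.0054], [0.0, 0.0, 0.0, 1.0]]
scene 455.7610828798437 455.7610828798437 275.15721481736114 208.0705442974772
[[-0.5507, -0.6062, 0.5738, -0.0784], [-0.8347, 0.4005, -0.378, 0.4078], [-0.0007, -0.6871, -0.7265, 0.8503], [0.0, 0.0, 0.0, 1.0]]
0.1 [ 0.20818319 -0.48183503  0.40411732] [-3.14021977e+00 -1.73541074e-04  4.07783738e-01] 0.09179691933581201
```

View pics/top0.png

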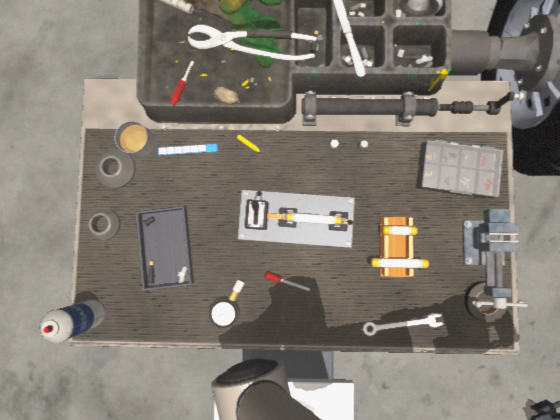

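View pics/scene0.png

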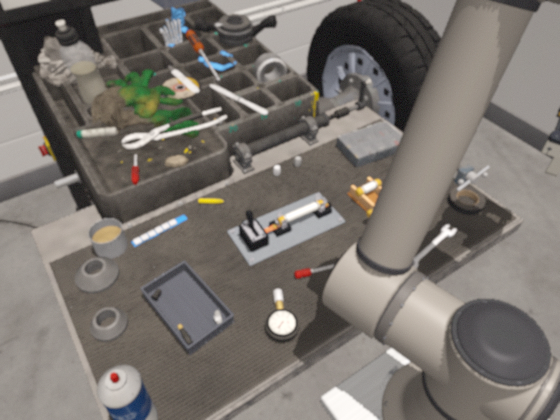

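Top view: the plate is centred near (296,218), with the lever at (257,210) and the blown fuse around (315,219). The tray is at (164,247). The rack has the long spare at (400,264) on the robot's side and the short one at (400,230). The core tool is at (285,281), and the nuts are at (334,144) and (364,144).

```bash
cat > h.py <<'E'
from cell import robot
import cv2,numpy as np
def ray(c,px,z):
    px=np.atleast_2d(np.float64(px)); P=np.array(c["pose"])
    d=np.c_[(px[:,0]-c["cx"])/c["fx"],(px[:,1]-c["cy"])/c["fy"],np.ones(len(px))]@P[:3,:3].T
    return P[:3,3]+d*((z-P[2,3])/d[:,2])[:,None]
def proj(c,p):
    P=np.array(c["pose"]); q=(np.atleast_2d(p)-P[:3,3])@P[:3,:3]
    return np.c_[q[:,0]/q[:,2]*c["fx"]+c["cx"],q[:,1]/q[:,2]*c["fy"]+c["cy"]]
def blobs(mask,amin):
    n,l,s,ce=cv2.connectedComponentsWithStats(mask.astype(np.uint8))
    return [(l==i,s[i],ce[i]) for i in range(1,n) if s[i][4]>=amin]
def rect(c,m,z):
    cs,_=cv2.findContours(m.astype(np.uint8),cv2.RETR_EXTERNAL,cv2.CHAIN_APPROX_NONE)
    w=ray(c,np.concatenate(cs)[:,0],z)[:,:2]
    r=cv2.minAreaRect((w*1000).astype(np.float32)); return r
def to_tool(d):  # world shift -> tool axes
    from scipy.spatial.transform import Rotation as R
    return R.from_euler("xyz",robot.observe()["tool_rot"]).inv().apply(d)
E
python3 - <<'E'
from h import *
c=robot.read_camera("top"); im=c["image"]; hsv=cv2.cvtColor(im,cv2.COLOR_RGB2HSV); H,S,V=cv2.split(hsv)
def show(name,m,z,amin,box):
    k=np.zeros_like(V,bool); x0,y0,x1,y1=box; k[y0:y1,x0:x1]=1
    for b,s,ce in blobs(m&k,amin):
        r=rect(c,b,z); print(name,s,np.round(ce,1),np.round(r[0],1),np.round(r[1],1),round(r[2],1),np.round(ray(c,ce,z)[0],4))
print(im[235,250],im[200,300],im[218,320],im[250,165],im[264,400],im[264,378])
show("plate",(S<50)&(V>110),.006,200,(225,180,365,255))
show("white",(S<50)&(V>200),.040,20,(225,180,450,280))
show("brass",(S>90)&(V>150)&(H>20)&(H<35),.034,5,(225,180,450,280))
show("tray",(S>20)&(V<90)&(H>100)&(H<140),.0,100,(120,190,210,310))
x=cv2.resize(im[180:300,225:445],None,fx=3.6,fy=3.6,interpolation=cv2.INTER_CUBIC)
cv2.imwrite("pics/crop.png",x[:,:,::-1])
E
```

```text
[209 209 208] [206 204 203] [247 247 247] [126 123 127] [247 247 247] [247 234 133]
plate [ 225  180  140   75 7030] [297.1 218.7] [530.7 -20.1] [175.9 329.3] 0.9 [ 0.5258 -0.0276  0.006 ]
white [ 239  191  115   56 3664] [302.5 219.9] [524.8 -24.5] [255.4 111.4] 86.8 [ 0.5209 -0.0396  0.04  ]
white [248 202  17  25 219] [256.1 215.3] [533.   67.5] [34.5 56.6] 86.8 [0.5301 0.0666 0.04  ]
white [390 226  21   9 161] [400.1 230. ] [ 501.2 -260.8] [45.1 18.2] 89.5 [ 0.5011 -0.261   0.04  ]
white [379 259  43   9 347] [400.3 262.7] [ 426.9 -260. ] [17.9 94.2] 0.9 [ 0.4275 -0.2608  0.04  ]
brass [279 215   3   4  11] [279.9 216.4] [528.4  12. ] [6.9 4.6] 0.9 [0.5287 0.0123 0.034 ]
brass [287 214   6   6  31] [289.3 216.5] [528.7  -9.8] [11.5 11.5] 0.8 [ 0.5288 -0.0093  0.034 ]
brass [335 217   6   6  30] [337.6 219.8] [ 523.3 -120. ] [11.5 11.4] 0.2 [ 0.5226 -0.1202  0.034 ]
brass [387 218   1   7   7] [387. 221.] [ 521.5 -233. ] [ 0.  13.7] 89.6 [ 0.5215 -0.233   0.034 ]
brass [409 219   1   6   6] [409.  221.5] [ 521.1 -283. ] [ 0.  11.4] 89.3 [ 0.5211 -0.283   0.034 ]
brass [384 226   
[... 183 characters left out ...]
]
brass [388 236   1   7   7] [388. 239.] [ 480.5 -234.9] [ 0.  13.6] 89.6 [ 0.4805 -0.2349  0.034 ]
brass [409 236   1  18  18] [409.  244.5] [ 468.8 -282.3] [ 0.  38.5] 89.3 [ 0.4687 -0.2823  0.034 ]
brass [385 246   3  12  23] [386.  251.3] [ 452.1 -230.2] [ 4.5 24.9] 89.6 [ 0.4526 -0.2302  0.034 ]
brass [412 252   1   5   5] [412. 254.] [ 447.4 -288.8] [0. 9.] 89.3 [ 0.4474 -0.2888  0.034 ]
brass [372 259   7   8  45] [375.3 262.6] [ 426.9 -205.2] [13.5 15.9] 89.7 [ 0.4267 -0.2059  0.034 ]
brass [422 260   6   8  44] [424.4 263.5] [ 426.4 -316.6] [11.2 15.9] 89.1 [ 0.4264 -0.3164  0.034 ]
brass [385 269   3   7   9] [385.6 272.6] [ 405.3 -228.3] [14.   4.2] 21.7 [ 0.4047 -0.2288  0.034 ]
```

View pics/crop.png

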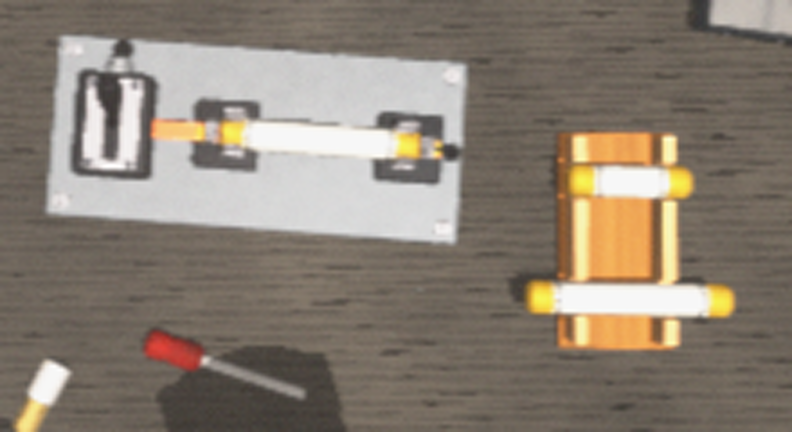

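The crop (×3.6) shows the plate corners at (62,37), (466,63), (457,242) and (47,213). The lever leans away from the robot at (115,85), so it's on. The fuse caps span (222,132) to (420,146). In the rack, the long spare runs (528,296) to (733,301) and the short one is above it.

Run:
```python
from h import *
c=robot.read_camera("top"); im=c["image"]; V=im.min(2)
q=np.array([[62,37],[466,63],[457,242],[47,213]])/3.6+[225-.36,180-.36]
w=ray(c,q,.006)[:,:2]; print(np.round(w,4),"ctr",w.mean(0)); ya=(w[0]+w[3]-w[1]-w[2]);ya/=np.linalg.norm(ya);print("yaw",np.arctan2(-ya[0],ya[1]))
def white(box,z):
    x0,y0,x1,y1=box;k=np.zeros_like(V);k[y0:y1,x0:x1]=V[y0:y1,x0:x1]
    b=max(blobs(k>228,20),key=lambda t:t[1][4]); r=rect(c,b[0],z)
    ys,xs=np.nonzero(b[0]); ww=ray(c,np.c_[xs,ys],z)[:,:2]; e=np.linalg.eigh(np.cov(ww.T))[1][:,1]; e*=np.sign(e[1])
    print(b[1],"ctr",ww.mean(0),"yaw",np.arctan2(-e[0],e[1]),np.round(r[1],1))
white((285,200,345,235),.042); white((370,250,430,275),.0405); white((380,222,420,240),.0405)
# tray
m=cv2.inRange(cv2.cvtColor(im,cv2.COLOR_RGB2HSV),(105,8,0),(150,90,255))
print(im[215,150],im[280,165],im[247,130],im[300,165],im[247,200],cv2.cvtColor(im,cv2.COLOR_RGB2HSV)[[250,250],[165,130]])
x=cv2.resize(im[190:310,115:235],None,fx=5,fy=5,interpolation=cv2.INTER_CUBIC); cv2.imwrite("pics/tray.png",x[:,:,::-1])
# red grip
h=cv2.cvtColor(im,cv2.COLOR_RGB2HSV); m=((h[:,:,0]<8)|(h[:,:,0]>172))&(h[:,:,1]>120)
for b in blobs(m,20): print("red",b[2],ray(c,b[2],.009))
```

```text
[[ 0.5928  0.105 ]
 [ 0.5789 -0.1619]
 [ 0.4615 -0.1561]
 [ 0.4763  0.112 ]] ctr [ 0.52735909 -0.02526689]
yaw -0.053508908793030135
[293 214  42  10 270] ctr [ 0.52433958 -0.06479817] yaw -0.06224169345196349 [93.7 16.3]
[379 260  42   7 278] ctr [ 0.42689415 -0.25974307] yaw 0.012651405058777517 [13.4 91.8]
[392 227  19   7 120] ctr [ 0.50100069 -0.26158142] yaw 0.002707384501427486 [13.6 40.7]
[122 121 126] [124 121 126] [115 106  96] [105  96  87] [107  99  88] [[165   4 127]
 [ 18  46 112]]
red [177.61306533  92.        ] [[0.83140672 0.26786959 0.009     ]]
red [272.58474576 276.94915254] [[0.38881087 0.02778722 0.009     ]]
red [ 47.5 329. ] [[0.26007237 0.55005883 0.009     ]]
```

View pics/tray.png

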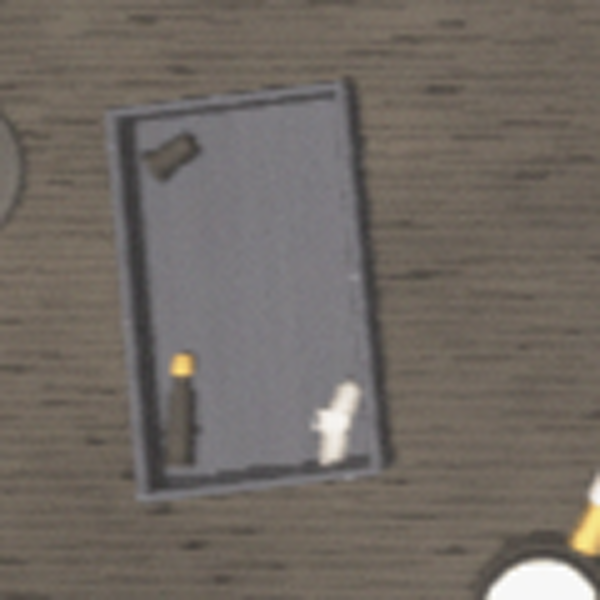

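The tray crop (×5) shows rim corners at (106,112), (350,80), (382,470) and (138,500). There are objects in three corners, and the middle line is bare.

```bash
cat >> h.py <<'E'
C=np.array([.5273,-.0253]); YAW=-.0555
def unit(x,y,z): return np.array([C[0]+x*np.cos(YAW)-y*np.sin(YAW),C[1]+x*np.sin(YAW)+y*np.cos(YAW),z])
def go(p,yaw):  # print remaining shift for fingertip... p = grasp point target, in final tool axes (tool down)
    s=robot.observe(); t=np.array(p)+[0,0,.159]; 
    dy=(yaw-s["tool_rot"][2]+np.pi)%(2*np.pi)-np.pi
    from scipy.spatial.transform import Rotation as R
    Rt=R.from_euler("xyz",[np.pi,0,yaw])
    rv=(R.from_euler("xyz",s["tool_rot"]).inv()*Rt).as_rotvec()
    print("t",s["time"],"shift now-axes",np.round(to_tool(t-s["tool_pos"]),4),"final-axes",np.round(Rt.inv().apply(t-s["tool_pos"]),4),"rotvec",np.round(rv,4),"F",np.round(s["contact_force"],1))
E
python3 - <<'E'
from h import *
c=robot.read_camera("top")
q=np.array([[106,112],[350,80],[382,470],[138,500]])/5+[115-.4,190-.4]
w=ray(c,q,.033)[:,:2]; a=w[0]+w[1]-w[2]-w[3]; print(np.round(w,4),"tray",w.mean(0),"yaw",np.arctan2(a[1],a[0]),[np.linalg.norm(w[i]-w[i-1]) for i in range(4)])
go(unit(0,.092,.079),YAW+np.pi/2)
E
python3 drive.py '[[0,0,0,0,0,-0.12],[0,0,0,0,0,-0.12],[0,0,0,0,0,-0.12],[0,0,0,0,0,-0.12],[0,0,0,0,0,-0.12],[0,0,0,0,0,-0.12],[0,0,0,0,0,-0.12],[0,0,0,0,0,-0.12]]' 0.092
```

```text
[[0.5343 0.3473]
 [0.5507 0.2339]
 [0.3723 0.2125]
 [0.3569 0.3239]] tray [0.45354322 0.27940617] yaw 0.12538382794273245 [np.float64(0.1789318954140345), np.float64(0.11454251619942585), np.float64(0.17970004927895444), np.float64(0.11243936357625386)]
t 0.25 shift now-axes [ 0.5151 -0.3748  0.1667] final-axes [0.5656 0.2933 0.1664] rotvec [-5.0000e-04 -4.0000e-04 -1.1075e+00] F [ 0.1  0.  -0.8]
time: 0.92
tool_pos: [0.2082, -0.4819, 0.4046]
tool_rot: [-3.141, -0.0, 1.374]
contact_force: [-0.2, -0.5, -0.6]
opening: 0.092
grip_force: 0.0
```

```bash
python3 drive.py '[[0,0,0,0,0,-0.07],[0,0,0,0,0,-0.07],[0.035,0.018,0,0,0,0],[0.035,0.018,0,0,0,0],[0.035,0.018,0,0,0,0],[0.035,0.018,0,0,0,0],[0.035,0.018,0,0,0,0],[0.035,0.018,0,0,0,0]]' >/dev/null
python3 drive.py '[[0.035,0.018,0,0,0,0],[0.035,0.018,0,0,0,0],[0.035,0.018,0,0,0,0],[0.035,0.018,0,0,0,0],[0.035,0.018,0,0,0,0],[0.035,0.018,0,0,0,0],[0.035,0.018,0,0,0,0],[0.035,0.018,0,0,0,0]]'
python3 - <<'E'
from h import *
go(unit(0,.092,.079),YAW+np.pi/2)
E
```

```text
time: 2.25
tool_pos: [0.4911, -0.0068, 0.4048]
tool_rot: [3.141, 0.0, 1.508]
contact_force: [-0.0, -1.6, 0.5]
opening: 0.0917
grip_force: 0.0
t 2.25 shift now-axes [0.0758 0.0365 0.1668] final-axes [0.0755 0.0371 0.1668] rotvec [ 0.0002  0.0002 -0.0073] F [-0.  -1.6  0.5]
```

```bash
python3 drive.py '[[0.035,0.018,0,0,0,-0.007],[0.035,0.018,0,0,0,0],[0.005,0.001,0.03,0,0,0],[0,0,0.035,0,0,0],[0,0,0.035,0,0,0],[0,0,0.033,0,0,0],[0,0,0.03,0,0,0],[0,0,0,0,0,0]]'
python3 - <<'E'
from h import *
go(unit(0,.092,.079),YAW+np.pi/2)
c=robot.read_camera("wrist");cv2.imwrite("pics/w1.png",c["image"][:,:,::-1])
E
```

```text
time: 2.92
tool_pos: [0.5299, 0.064, 0.2363]
tool_rot: [-3.131, 0.0, 1.515]
contact_force: [-1.2, -0.1, 0.3]
opening: 0.0921
grip_force: 0.0
t 2.9167 shift now-axes [ 0.0027  0.0023 -0.0018] final-axes [ 0.0027  0.0024 -0.0017] rotvec [-0.0109  0.0005 -0.0004] F [-1.2 -0.1  0.3]
```

View pics/w1.png

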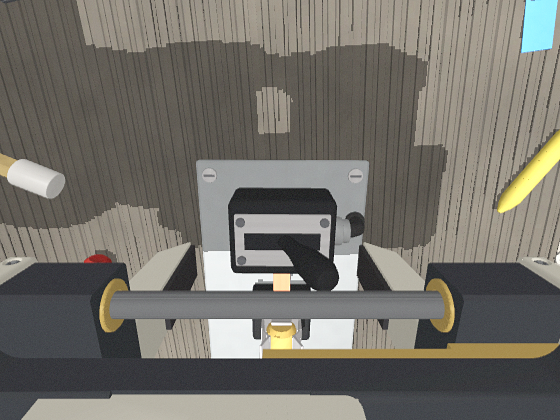

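The wrist view shows the lever head at (318,272), leaning away from the robot, between the two fingers at x≈190 and x≈370. Next I'll sweep toward the robot.

```bash
python3 drive.py '[[0,-0.015,0,0,0,0],[0,-0.01,0,0,0,0],[0,-0.008,0,0,0,0],[0,-0.008,0,0,0,0],[0,-0.008,0,0,0,0],[0,-0.004,0,0,0,0],[0,0,0,0,0,0]]'
python3 drive.py '[[0,-0.002,0,0,0,0],[0,-0.001,0,0,0,0],[0,0,0,0,0,0]]'
```

```text
time: 3.55
tool_pos: [0.4784, 0.0669, 0.2423]
tool_rot: [3.141, 0.0, 1.515]
contact_force: [0.3, 0.0, 1.1]
opening: 0.092
grip_force: 0.5
time: 3.8
tool_pos: [0.4771, 0.0669, 0.2421]
tool_rot: [3.138, -0.0, 1.515]
contact_force: [5.7, -0.4, 0.5]
opening: 0.0916
grip_force: 2.5
```

```bash
python3 drive.py '[[0,-0.002,0,0,0,0],[0,-0.001,0,0,0,0],[0,0,0,0,0,0]]'; python3 drive.py '[[0,0.015,0,0,0,0],[0,0.015,0,0,0,0],[0,0,-0.03,0,0,0],[0,0,-0.04,0,0,0],[0,0,-0.04,0,0,0],[-0.02,0,-0.01,0,0,0],[-0.04,0,0,0,0,0],[0,0,0,0,0,0]]'
python3 - <<'E'
from h import *
go(unit(0,-.04,.034),YAW+np.pi/2)
c=robot.read_camera("wrist");cv2.imwrite("pics/w2.png",c["image"][:,:,::-1]); print(c["fx"],c["cx"],c["cy"],np.round(c["pose"],4).tolist())
E
```

```text
time: 4.05
tool_pos: [0.4756, 0.0669, 0.2426]
tool_rot: [3.133, -0.0, 1.514]
contact_force: [10.7, -0.7, -1.9]
opening: 0.0918
grip_force: 4.6
time: 4.72
tool_pos: [0.4994, 0.0015, 0.3623]
tool_rot: [3.141, 0.003, 1.512]
contact_force: [-0.0, -0.9, -0.3]
opening: 0.0919
grip_force: 0.0
t 4.7167 shift now-axes [-0.0647  0.0295  0.1695] final-axes [-0.0652  0.0293  0.1693] rotvec [ 0.0002  0.0026 -0.0032] F [-0.  -0.9 -0.3]
309.4159400096308 276.5203332610653 205.66832561389464 [[0.9984, -0.0541, -0.0175, 0.5033], [-0.0568, -0.9509, -0.3044, 0.0838], [-0.0002, 0.3049, -0.9524, 0.3427], [0.0, 0.0, 0.0, 1.0]]
```

View pics/w2.png

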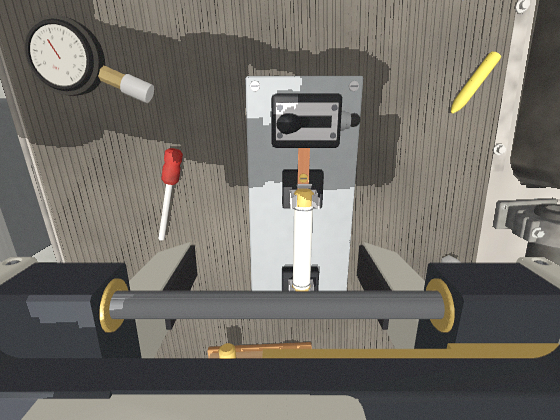

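The lever is now over on the robot's side, with its head at (288,123). The fuse runs (303,195) to (301,288) and lies between the fingers at (190..365).

```bash
cat >> h.py <<'E'
def tube(c,box,z,th=225):
    """white tube: centre line points at height z (axis) in world, from row-wise midpoints"""
    x0,y0,x1,y1=box; m=c["image"].min(2)[y0:y1,x0:x1]>th; pts=[]
    for i,r in enumerate(m):
        j=np.nonzero(r)[0]
        if len(j)>4: pts.append(((j[0]+j[-1])/2+x0,i+y0,len(j)))
    p=np.array(pts); w=ray(c,p[:,:2],z); f=np.polyfit(w[:,1],w[:,0],1); print("rows",p[0],p[-1],"x=%.4f+%.4f*y"%(f[1],f[0]),"y",w[0,1],w[-1,1]); return f,w
E
python3 - <<'E'
from h import *
c=robot.read_camera("wrist")
f,w=tube(c,(285,205,320,285),.034)
print("x at seat y",np.polyval(f,-.0652),unit(0,-.04,0))
g=c["image"].astype(int).mean(2)
for r in(110,170,180): print(r,"plate edges z6",)
E
```

```text
rows [305. 209.   7.] [301.5 284.   16. ] x=0.5269+0.0642*y y -0.017437262645337723 -0.10692703266831058
x at seat y 0.522691351867294 [ 0.52508114 -0.06523841  0.        ]
110 plate edges z6
170 plate edges z6
180 plate edges z6
```

```bash
python3 drive.py '[[-0.032,0.014,0,0,0,0],[-0.032,0.014,0,0,0,0],[0,0,0.03,0,0,0],[0,0,0.035,0,0,0],[0,0,0.035,0,0,0],[0,0,0.03,0,0,0],[0,0,0.02,0,0,0],[0,0,0,0,0,0]]' 0.06; python3 drive.py '[[0,0,0.01,0,0,0],[0,0,0.009,0,0,0],[0,0,0,0,0,0],[0,0,0,0,0,0]]'
python3 - <<'E'
from h import *
go([.5235,-.0645,.034],-.06+np.pi/2)
E
```

```text
time: 5.48
tool_pos: [0.5222, -0.0584, 0.2069]
tool_rot: [-3.131, -0.002, 1.516]
contact_force: [-0.1, 0.7, -0.4]
opening: 0.0603
grip_force: 0.0
time: 5.82
tool_pos: [0.5242, -0.0597, 0.1931]
tool_rot: [3.141, 0.0, 1.515]
contact_force: [-0.4, 1.4, 0.6]
opening: 0.0599
grip_force: 0.0
t 5.8167 shift now-axes [-0.0048 -0.0004  0.0001] final-axes [-0.0048 -0.0004  0.0001] rotvec [0.0005 0.0001 0.0043] F [-0.4  1.4  0.6]
```

```bash
python3 drive.py '[[-0.0045,0,0,0,0,0.004],[0,0,0,0,0,0]]'; python3 drive.py '[[0,0,0,0,0,0],[0,0,0,0,0,0],[0,0,0,0,0,0],[0,0,0,0,0,0],[0,0,0,0,0,0],[0,0,0,0,0,0]]' 0.015 35
```

```text
time: 5.98
tool_pos: [0.5241, -0.065, 0.1936]
tool_rot: [3.14, 0.001, 1.51]
contact_force: [-0.8, 0.2, 0.7]
opening: 0.0601
grip_force: 0.0
time: 6.48
tool_pos: [0.5238, -0.0643, 0.1927]
tool_rot: [3.142, 0.0, 1.511]
contact_force: [0.3, 0.6, -0.2]
opening: 0.0246
grip_force: 0.0
```

```bash
python3 drive.py '[[0,0,0,0,0,0],[0,0,0,0,0,0],[0,0,0,0,0,0],[0,0,0,0,0,0]]'
```

```text
time: 6.82
tool_pos: [0.5237, -0.0643, 0.1927]
tool_rot: [-3.141, 0.0, 1.511]
contact_force: [0.4, 0.0, -0.3]
opening: 0.0197
grip_force: 35.0
```

```bash
python3 drive.py '[[0,0,-0.005,0,0,0],[0,0,-0.005,0,0,0],[0,0,-0.005,0,0,0],[0,0,-0.01,0,0,0],[0,0,-0.015,0,0,0],[0,0,-0.03,0,0,0],[0,0,-0.03,0,0,0],[0,0,0,0,0,0]]'
python3 - <<'E'
from h import *
go([.4535,.2794,.13],.1254+np.pi)
E
```

```text
time: 7.48
tool_pos: [0.5253, -0.0647, 0.2996]
tool_rot: [3.13, 0.002, 1.511]
contact_force: [1.1, -0.8, -0.4]
opening: 0.02
grip_force: 35.0
t 7.4833 shift now-axes [ 0.3392 -0.0924  0.0087] final-axes [0.0282 0.3504 0.0106] rotvec [ 0.0063  0.0119 -1.756 ] F [ 1.1 -0.8 -0.4]
```

```bash
python3 drive.py '[[0.02,-0.005,0,0,0,0],[0.038,-0.0105,0,0,0,0],[0.038,-0.0105,0,0,0,0],[0.038,-0.0105,0,0,0,0],[0.038,-0.0105,0,0,0,0],[0.038,-0.0105,0,0,0,0],[0.038,-0.0105,0,0,0,0],[0.038,-0.0105,0,0,0,0]]' >/dev/null
python3 drive.py '[[0.038,-0.0105,0,0,0,0],[0.015,-0.004,0,0,0,0],[0,0,0,0,0,0.06],[0,0,0,0,0,0.12],[0,0,0,0,0,0.12],[0,0,0,0,0,0.12],[0,0,0,0,0,0.12],[0,0,0,0,0,0.12]]' >/dev/null
python3 drive.py '[[0,0,0,0,0,0.12],[0,0,0,0,0,0.12],[0,0,0,0,0,0.12],[0,0,0,0,0,0.12],[0,0,0,0,0,0.12],[0,0,0,0,0,0.12],[0,0,0,0,0,0.005],[0,0,0,0,0,0]]'
python3 - <<'E'
from h import *
go([.4535,.2794,.029],.1254)
E
```

```text
time: 9.48
tool_pos: [0.4512, 0.2796, 0.2932]
tool_rot: [-3.142, -0.001, 0.129]
contact_force: [0.2, -0.6, -0.8]
opening: 0.0199
grip_force: 35.0
t 9.4833 shift now-axes [0.0022 0.0005 0.1052] final-axes [0.0023 0.0005 0.1052] rotvec [-0.0001 -0.0008  0.0036] F [ 0.2 -0.6 -0.8]
```

```bash
python3 drive.py '[[0.002,0,0.03,0,0,0],[0,0,0.03,0,0,0],[0,0,0.025,0,0,0],[0,0,0.013,0,0,0],[0,0,0.007,0,0,0],[0,0,0,0,0,0],[0,0,0,0,0,0]]'; python3 drive.py '[[0,0,0,0,0,0],[0,0,0,0,0,0],[0,0,0,0,0,0],[0,0,0,0,0,0],[0,0,0,0,0,0]]' 0.04; python3 drive.py '[[0,0,-0.01,0,0,0],[0,0,-0.03,0,0,0],[0,0,-0.035,0,0,0],[0,0,-0.035,0,0,0],[0,0,-0.04,0,0,0],[0,0,0,0,0,0]]'
python3 - <<'E'
from h import *
c=robot.read_camera("wrist");cv2.imwrite("pics/w3.png",c["image"][:,:,::-1])
go([.427,-.26,.20],np.pi/2+.008)
E
```

```text
time: 10.07
tool_pos: [0.4535, 0.28, 0.1882]
tool_rot: [-3.141, -0.001, 0.127]
contact_force: [0.4, 0.8, -1.0]
opening: 0.0202
grip_force: 35.0
time: 10.48
tool_pos: [0.4534, 0.2799, 0.1882]
tool_rot: [-3.141, -0.001, 0.126]
contact_force: [-0.9, -1.4, 0.7]
opening: 0.0396
grip_force: 0.0
time: 10.98
tool_pos: [0.4545, 0.2805, 0.3462]
tool_rot: [-3.138, -0.014, 0.126]
contact_force: [2.0, 0.3, 0.6]
opening: 0.0397
grip_force: 0.0
t 11.0333 shift now-axes [-0.0944  0.5325 -0.0186] final-axes [-0.54   -0.0313 -0.0162] rotvec [ 0.0048 -0.0099 -1.4528] F [ 0.4 -0.5  0.4]
```

View pics/w3.png

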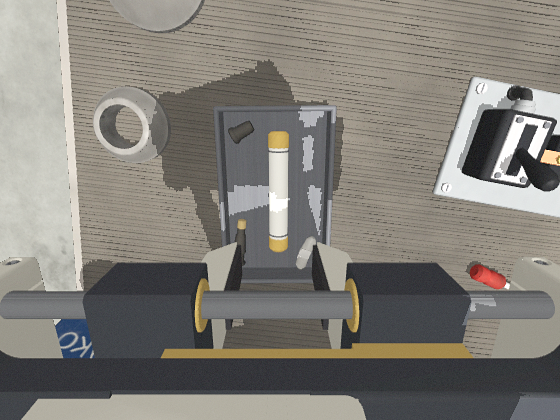

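The blown fuse lies on the tray's middle line, from (278,133) to (278,250), and is free of the fingers.

```bash
python3 drive.py '[[0,0,0,0,0,-0.06],[0,0,0,0,0,-0.12],[0,0,0,0,0,-0.12],[0,0,0,0,0,-0.12],[0,0,0,0,0,-0.12],[0,0,0,0,0,-0.12],[0,0,0,0,0,-0.12],[0,0,0,0,0,-0.12]]' 0.055 >/dev/null
python3 drive.py '[[0,0,0,0,0,-0.12],[0,0,0,0,0,-0.12],[0,0,0,0,0,-0.12],[0,0,0,0,0,-0.12],[0,0,0,0,0,-0.073],[-0.02,-0.001,0,0,0,0],[-0.04,-0.0025,0,0,0,0],[-0.04,-0.0025,0,0,0,0]]' >/dev/null
python3 drive.py '[[-0.04,-0.0025,0,0,0,0],[-0.04,-0.0025,0,0,0,0],[-0.04,-0.0025,0,0,0,0],[-0.04,-0.0025,0,0,0,0],[-0.04,-0.0025,0,0,0,0],[-0.04,-0.0025,0,0,0,0],[-0.04,-0.0025,0,0,0,0],[-0.04,-0.0025,0,0,0,0]]'>/dev/null
python3 drive.py '[[-0.04,-0.0025,0,0,0,0],[-0.015,-0.0025,0,0,0,0],[0,0,0,0,0,0],[0,0,0,0,0,0]]'
python3 - <<'E'
from h import *
c=robot.read_camera("wrist");cv2.imwrite("pics/w4.png",c["image"][:,:,::-1])
go([.427,-.26,.0325],np.pi/2+.008)
print(proj(c,[[.427,-.2125,.0325],[.427,-.3075,.0325]]))
E
```

```text
time: 13.37
tool_pos: [0.4255, -0.1957, 0.337]
tool_rot: [-3.14, -0.001, 1.576]
contact_force: [-1.0, 1.1, -0.5]
opening: 0.0551
grip_force: 0.0
t 13.4167 shift now-axes [-0.0654  0.001   0.1455] final-axes [-0.0652  0.0008  0.1456] rotvec [-0.0013 -0.0014 -0.0007] F [-0.2  0.1  0.3]
[[279.28342593 214.81956844]
 [278.3777709  298.83422905]]
```

View pics/w4.png

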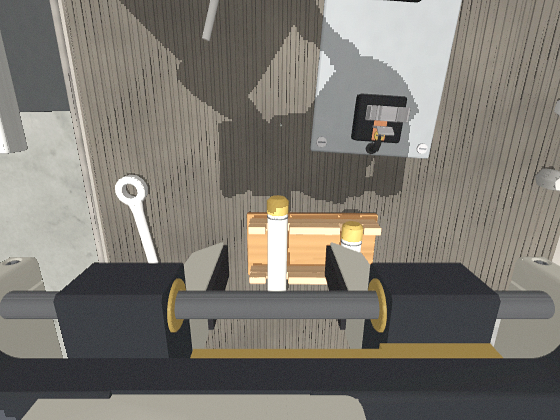

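The long spare runs from its cap at (278,205) down to (277,290), between the fingers. The short one is at (352,240).

Run:
```python
from h import *
c=robot.read_camera("wrist")
f,w=tube(c,(262,218,295,290),.0325); print(np.polyval(f,-.26))
g=cv2.cvtColor(c["image"],cv2.COLOR_RGB2HSV)[190:235,278]; print(g[:,1].tolist())
print(ray(c,[[278,196],[278,216]],.0325))
```

```text
rows [277. 218.  15.] [276. 289.  17.] x=0.4255+0.0029*y y -0.21496187903053673 -0.29466597305286096
0.4247062807049701
[33, 35, 33, 30, 31, 21, 124, 139, 143, 144, 141, 140, 137, 133, 137, 137, 139, 136, 142, 101, 95, 100, 96, 102, 103, 105, 120, 0, 0, 0, 3, 1, 0, 0, 0, 0, 0, 0, 0, 0, 0, 0, 0, 0, 0]
[[ 0.42578039 -0.19257954  0.0325    ]
 [ 0.42599531 -0.21287648  0.0325    ]]
```

```bash
python3 drive.py '[[-0.032,0,0,0,0,0],[-0.032,0,0,0,0,0],[0,0,0.03,0,0,0],[0,0,0.035,0,0,0],[0,0,0.03,0,0,0],[0,0,0.02,0,0,0],[0,0,0.015,0,0,0],[0,0,0,0,0,0]]'
python3 - <<'E'
from h import *
go([.4257,-.2595,.0325],np.pi/2+.004)
E
```

```text
time: 14.13
tool_pos: [0.4261, -0.2571, 0.205]
tool_rot: [-3.137, -0.004, 1.581]
contact_force: [-1.0, 0.3, 1.4]
opening: 0.0549
grip_force: 0.0
t 14.1333 shift now-axes [-0.0024 -0.0004  0.0134] final-axes [-0.0024 -0.0004  0.0135] rotvec [-0.0048 -0.0042  0.0062] F [-1.   0.3  1.4]
```

```bash
python3 drive.py '[[0,0,0.01,0,0,0.003],[0,0,0.004,0,0,0],[0,0,0,0,0,0],[0,0,0,0,0,0]]'
python3 drive.py '[[0,0,0,0,0,0],[0,0,0,0,0,0],[0,0,0,0,0,0],[0,0,0,0,0,0],[0,0,0,0,0,0],[0,0,0,0,0,0],[0,0,0,0,0,0],[0,0,0,0,0,0]]' 0.015 25
python3 drive.py '[[0,0,-0.015,0,0,0],[0,0,-0.03,0,0,0],[0,0,-0.03,0,0,0],[0,0,-0.03,0,0,0],[0,0,0,0,0,0],[0,0,0,0,0,0]]'
python3 - <<'E'
from h import *
go([.5238,-.0646,.0515],np.pi/2-.06)
E
```

```text
time: 14.47
tool_pos: [0.4268, -0.2592, 0.1943]
tool_rot: [3.141, 0.001, 1.576]
contact_force: [-0.6, 0.4, -0.3]
opening: 0.0551
grip_force: 0.0
time: 15.13
tool_pos: [0.4266, -0.2594, 0.1938]
tool_rot: [3.142, 0.0, 1.576]
contact_force: [-0.5, 0.8, 1.6]
opening: 0.0205
grip_force: 25.0
time: 15.63
tool_pos: [0.4267, -0.2595, 0.3]
tool_rot: [3.139, 0.002, 1.576]
contact_force: [-0.6, 0.7, -2.0]
opening: 0.0201
grip_force: 25.0
t 15.6333 shift now-axes [0.1946 0.0978 0.0893] final-axes [0.2004 0.0852 0.0895] rotvec [0.0027 0.0022 0.065 ] F [-0.6  0.7 -2. ]
```

```bash
python3 drive.py '[[0,0,0,0,0,0.065],[0.025,0.0105,0,0,0,0],[0.035,0.015,0,0,0,0],[0.035,0.015,0,0,0,0],[0.035,0.015,0,0,0,0],[0.035,0.015,0,0,0,0],[0.0354,0.0147,0,0,0,0],[0,0,0,0,0,0]]' >/dev/null
python3 drive.py '[[0,0,0,0,0,0],[0,0,0.02,0,0,0],[0,0,0.02,0,0,0],[0,0,0.01,0,0,0],[0,0,0,0,0,0],[0,0,0,0,0,0]]'
python3 - <<'E'
from h import *
go([.5238,-.0645,.054],np.pi/2-.06)
c=robot.read_camera("wrist");cv2.imwrite("pics/w5.png",cv2.resize(c["image"][120:300,180:420],None,fx=3,fy=3,interpolation=cv2.INTER_CUBIC)[:,:,::-1])
E
```

```text
time: 16.8
tool_pos: [0.5232, -0.0653, 0.2481]
tool_rot: [-3.139, -0.0, 1.51]
contact_force: [0.8, 0.1, -1.8]
opening: 0.0198
grip_force: 25.0
t 16.8 shift now-axes [0.0008 0.0006 0.0351] final-axes [0.0008 0.0005 0.0351] rotvec [-0.0021 -0.0002 -0.0013] F [ 0.8  0.1 -1.8]
```

View pics/w5.png

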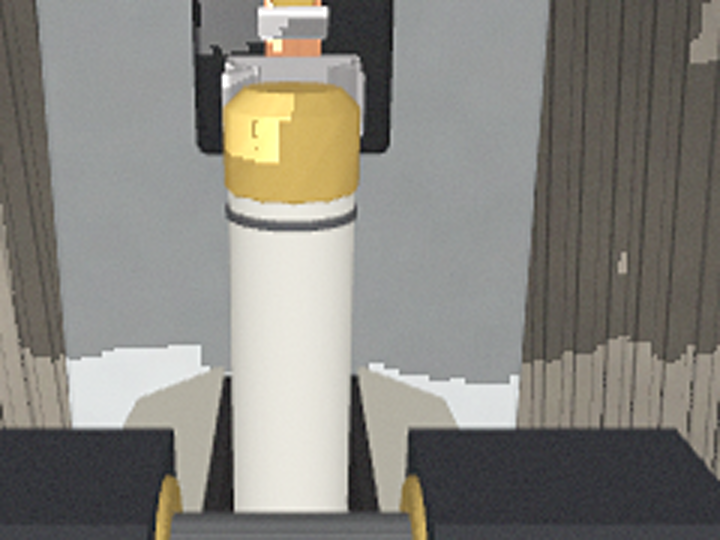

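The held fuse's cap, at columns 225–360 of the crop, sits centrally over the far clip, at columns 223–363, with the end stop just beyond it.

```bash
python3 drive.py '[[0.0005,0.0005,0.012,0,0,0],[0,0,0.01,0,0,0],[0,0,0.006,0,0,0],[0,0,0.003,0,0,0],[0,0,0.002,0,0,0],[0,0,0,0,0,0],[0,0,0,0,0,0]]'
```

```text
time: 17.43
tool_pos: [0.5243, -0.064, 0.216]
tool_rot: [3.141, 0.0, 1.511]
contact_force: [-0.7, 0.7, -1.7]
opening: 0.0201
grip_force: 25.0
```

```bash
python3 drive.py '[[0,-0.0005,0.001,0,0,0],[0,0,0.001,0,0,0],[0,0,0,0,0,0],[0,0,0,0,0,0]]'
```

```text
time: 17.77
tool_pos: [0.5236, -0.0639, 0.2138]
tool_rot: [3.141, 0.0, 1.511]
contact_force: [-0.9, -0.5, -2.2]
opening: 0.0201
grip_force: 25.0
```

```bash
python3 drive.py '[[0,0,0.001,0,0,0],[0,0,0.0005,0,0,0],[0,0,0,0,0,0],[0,0,0,0,0,0]]'; python3 drive.py '[[0,0,0,0,0,0],[0,0,0,0,0,0],[0,0,0,0,0,0],[0,0,0,0,0,0],[0,0,0,0,0,0]]' 0.05; python3 drive.py '[[0,0,-0.02,0,0,0],[0,0,-0.04,0,0,0],[0,0,-0.04,0,0,0],[0.03,0,-0.03,0,0,0],[0.035,0,0,0,0,0],[0,0,0,0,0,0],[0,0,0,0,0,0]]'
python3 - <<'E'
from h import *
c=robot.read_camera("wrist");cv2.imwrite("pics/w6.png",cv2.resize(c["image"][100:300,180:440],None,fx=3,fy=3,interpolation=cv2.INTER_CUBIC)[:,:,::-1])
go([.5238,-.0645,.07],np.pi/2-.06)
f,w=tube(c,(285,205,320,285),.051); print(np.polyval(f,-.0645))
E
```

```text
time: 18.1
tool_pos: [0.5236, -0.0639, 0.2123]
tool_rot: [-3.142, 0.0, 1.511]
contact_force: [-0.5, 0.7, 1.3]
opening: 0.0201
grip_force: 25.0
time: 18.52
tool_pos: [0.5237, -0.064, 0.2122]
tool_rot: [3.141, 0.0, 1.511]
contact_force: [0.2, 0.9, -0.7]
opening: 0.0479
grip_force: 0.0
time: 19.1
tool_pos: [0.5273, 0.0018, 0.342]
tool_rot: [3.141, 0.0, 1.514]
contact_force: [1.0, -0.9, 0.2]
opening: 0.05
grip_force: 0.0
t 19.15 shift now-axes [-0.0654  0.0004  0.1125] final-axes [-0.0654  0.0004  0.1124] rotvec [-0.0004  0.0004  0.0017] F [-0.  -0.2 -0.4]Traceback (most recent call last):
  File "<stdin>", line 4, in <module>
  File "h.py", line 35, in tube
    p=np.array(pts); w=ray(c,p[:,:2],z); f=np.polyfit(w[:,1],w[:,0],1); print("rows",p[0],p[-1],"x=%.4f+%.4f*y"%(f[1],f[0]),"y",w[0,1],w[-1,1]); return f,w
                             ~^^^^^^
IndexError: too many indices for array: array is 1-dimensional, but 2 were indexed
```

View pics/w6.png

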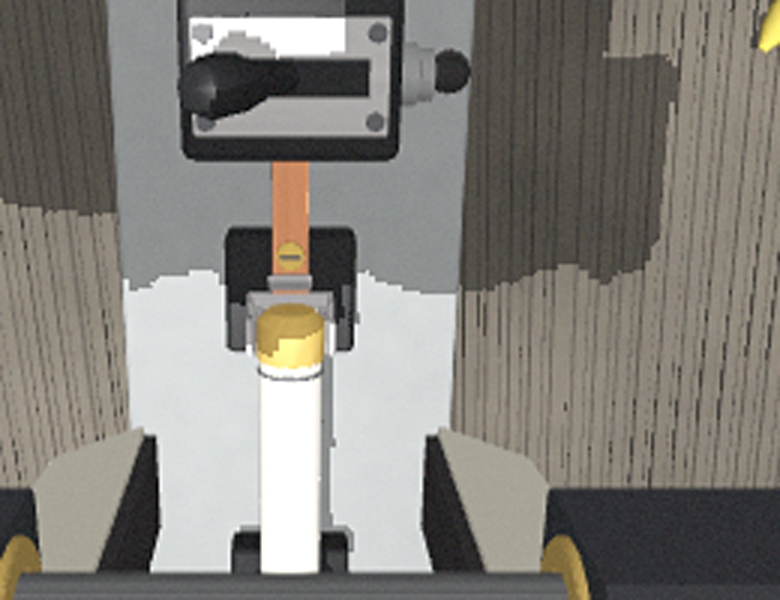

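The spare lies loose across both clip mouths, with its cap at (290,335) centred in the far clip, and the lever is still off. I'll close the fingers and press down on its middle.

```bash
python3 drive.py '[[-0.033,0,0,0,0,0],[-0.0325,0,0,0,0,0],[0,0,0.03,0,0,0],[0,0,0.03,0,0,0],[0,0,0.02,0,0,0],[0,0,0,0,0,0],[0,0,0,0,0,0],[0,0,0,0,0,0]]' 0.0
python3 - <<'E'
from h import *
go([.5238,-.0645,.0805],np.pi/2-.06)
E
```

```text
time: 19.82
tool_pos: [0.524, -0.0656, 0.2624]
tool_rot: [3.141, 0.0, 1.51]
contact_force: [0.4, -0.2, 0.4]
opening: 0.0025
grip_force: 0.0
t 19.8167 shift now-axes [ 0.0011 -0.0003  0.0229] final-axes [ 0.0011 -0.0003  0.0229] rotvec [ 0.0009  0.0004 -0.0006] F [ 0.4 -0.2  0.4]
```

```bash
python3 drive.py '[[0.001,0,0.01,0,0,0],[0,0,0.01,0,0,0],[0,0,0.003,0,0,0],[0,0,0,0,0,0],[0,0,0,0,0,0]]'
python3 drive.py '[[0,0,0.003,0,0,0],[0,0,0.003,0,0,0],[0,0,0.003,0,0,0],[0,0,0,0,0,0]]'
python3 drive.py '[[0,0,0.003,0,0,0],[0,0,0.003,0,0,0],[0,0,0,0,0,0]]'
```

```text
time: 20.23
tool_pos: [0.5237, -0.0639, 0.2385]
tool_rot: [-3.141, 0.0, 1.511]
contact_force: [0.2, -0.5, 1.3]
opening: 0.0003
grip_force: 0.2
time: 20.57
tool_pos: [0.524, -0.0641, 0.2301]
tool_rot: [3.14, 0.001, 1.511]
contact_force: [-0.4, -0.8, 3.5]
opening: 0.0006
grip_force: 1.7
time: 20.82
tool_pos: [0.5233, -0.0639, 0.223]
tool_rot: [-3.14, -0.0, 1.511]
contact_force: [-0.9, 0.5, 0.2]
opening: 0.0004
grip_force: 0.0
```

Snapped through. I'll press a few more mm to confirm it's on the floor.

```bash
python3 drive.py '[[0,0,0.0015,0,0,0],[0,0,0.001,0,0,0],[0,0,0,0,0,0],[0,0,0,0,0,0]]'
python3 drive.py '[[0,0,0.001,0,0,0],[0,0,0.001,0,0,0],[0,0,0,0,0,0],[0,0,0,0,0,0]]'
```

```text
time: 21.15
tool_pos: [0.524, -0.0639, 0.2224]
tool_rot: [3.14, 0.0, 1.511]
contact_force: [-2.2, 0.9, 11.0]
opening: 0.0002
grip_force: 5.7
time: 21.48
tool_pos: [0.5245, -0.0639, 0.2222]
tool_rot: [3.137, 0.001, 1.511]
contact_force: [-3.0, 2.9, 24.4]
opening: 0.0002
grip_force: 12.1
```

It bottoms out hard at a fingertip height of 44 mm, which is the home height. Raise and check.

```bash
python3 drive.py '[[0,0,-0.02,0,0,0],[0,0,-0.03,0,0,0],[0,0,-0.03,0,0,0],[0.03,0,-0.04,0,0,0],[0.04,0,0,0,0,0],[0,0,0,0,0,0],[0,0,0,0,0,0]]' 0.092
python3 - <<'E'
from h import *
c=robot.read_camera("wrist");cv2.imwrite("pics/w7.png",cv2.resize(c["image"][100:300,180:440],None,fx=3,fy=3,interpolation=cv2.INTER_CUBIC)[:,:,::-1])
go(unit(0,.092,.083)+[-.0015,.0007,0],np.pi/2-.06)
E
```

```text
time: 22.07
tool_pos: [0.5273, 0.0025, 0.3326]
tool_rot: [3.141, 0.0, 1.514]
contact_force: [0.6, -0.4, 0.3]
opening: 0.0426
grip_force: 0.0
t 22.1167 shift now-axes [ 0.066  -0.0001  0.09  ] final-axes [ 0.0659 -0.0003  0.0901] rotvec [-0.0009  0.0004  0.002 ] F [-0.1  0.1 -0.5]
```

View pics/w7.png

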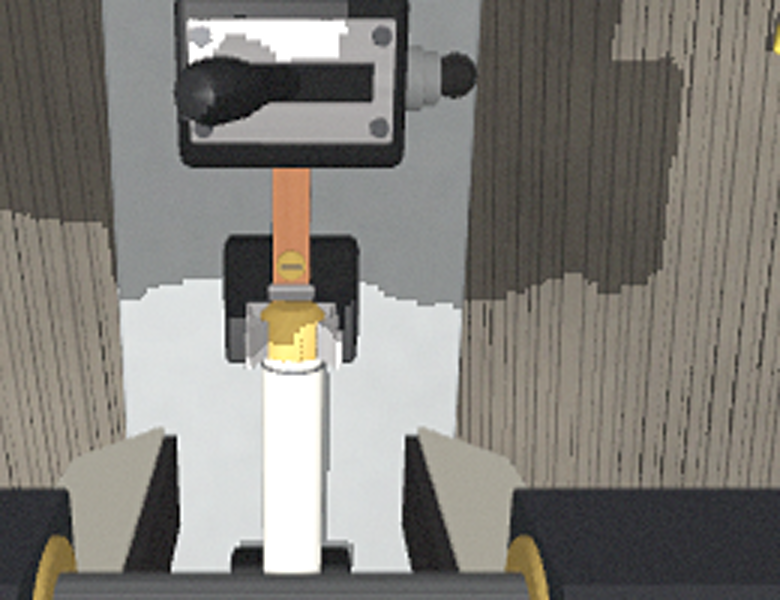

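The far clip's leaves now close over the cap at (292,330), so the fuse is down. The lever is still off. Next is switching it on.

```bash
python3 drive.py '[[0.033,0,0,0,0,0],[0.033,0,0,0,0,0],[0,0,0,0,0,0],[0,0,0,0,0,0],[0,0,0.03,0,0,0],[0,0,0.035,0,0,0],[0,0,0.025,0,0,0],[0,0,0,0,0,0]]' 0.092
python3 drive.py '[[0,0.01,0,0,0,0],[0,0.012,0,0,0,0],[0,0.008,0,0,0,0],[0,0.008,0,0,0,0],[0,0.008,0,0,0,0],[0,0.006,0,0,0,0],[0,0.003,0,0,0,0],[0,0,0,0,0,0]]'
```

```text
time: 22.78
tool_pos: [0.5297, 0.0649, 0.2374]
tool_rot: [-3.131, 0.001, 1.509]
contact_force: [-0.8, 0.1, 0.3]
opening: 0.0913
grip_force: 0.0
time: 23.45
tool_pos: [0.5856, 0.0633, 0.2421]
tool_rot: [-3.136, 0.001, 1.511]
contact_force: [-7.8, -0.5, 4.8]
opening: 0.0919
grip_force: 4.2
```

```bash
python3 drive.py '[[0,0.002,0,0,0,0],[0,0.001,0,0,0,0],[0,0,0,0,0,0]]'
python3 drive.py '[[0,-0.02,0,0,0,0],[0,-0.012,0,0,0,0],[0,0,-0.03,0,0,0],[0,0,-0.04,0,0,0],[0,0,-0.04,0,0,0],[-0.02,0,0,0,0,0],[-0.04,0,0,0,0,0],[0,0,0,0,0,0]]'
python3 - <<'E'
from h import *
c=robot.read_camera("wrist");a=c["image"][90:300,180:440]
t=robot.read_camera("top")["image"][180:265,225:365]
cv2.imwrite("pics/w8.png",np.hstack([cv2.resize(a,(440,355)),cv2.resize(t,(360,355))])[:,:,::-1])
E
```

```text
time: 23.7
tool_pos: [0.5869, 0.0633, 0.2416]
tool_rot: [-3.131, 0.001, 1.512]
contact_force: [-14.3, -1.6, 5.9]
opening: 0.0923
grip_force: 7.7
time: 24.37
tool_pos: [0.5541, 0.0009, 0.3538]
tool_rot: [3.138, 0.003, 1.508]
contact_force: [0.5, 0.1, -0.5]
opening: 0.0919
grip_force: 0.0
```

View pics/w8.png

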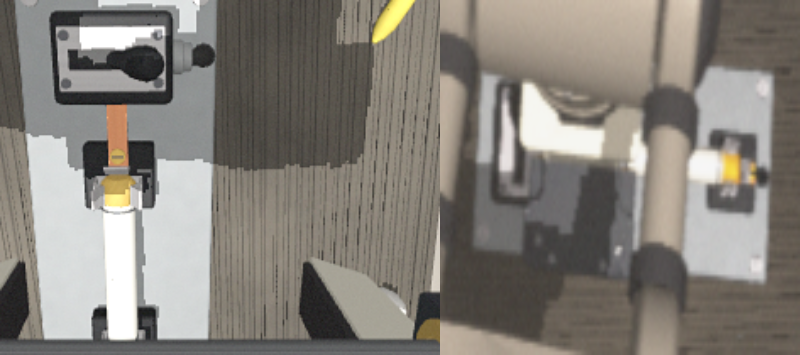

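The lever is over to the far side, with its head at (148,62). The caps sit between the leaves of both clips, the far one at (118,190) and the near one at (730,165) in the top view. Nothing touches the robot, so I'm handing in.

```bash
python3 drive.py '[[0,0,0,0,0,0],[0,0,0,0,0,0],[0,0,0,0,0,0]]' >/dev/null; python3 -c "
from cell import robot
print(robot.hand_in())"
```

```text
the job is handed in; nothing more can be done
None
```

The job is handed in, with no verdict printed: the isolator was switched off, the blown fuse put in the scrap tray, the long spare laid across the clips and pressed home, and the isolator switched on again, at about 24.6 s of the 67 s allowed.

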